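# Seat the two cover discs in the valve housing

### The arm

A 6-joint arm with a two-finger parallel gripper is mounted at the origin on the work surface. World frame = base frame: x ahead of the robot, y to its left, z up, the work surface at z = 0. Lengths are in m, angles in rad, forces in N, time in s.
With the tool pointing down it reaches from about 0.325 to 0.9 m from the base axis. Payload 6.1 kg.
Tool frame: the origin (TCP) lies on the centre line of the jaws, within the pads' length; the fingertips stand manip.tip_reach ahead of it and the grasp point (between the pads) lies 5 mm behind it (manip.tip_reach is the distance from the TCP to the fingertips, in m); z points along the fingers, y is the direction in which the jaws open and shut (so a half turn about z gives the same grasp; the last joint's range is limited). The gripper opens to 87 mm and grips with 3 to 60 N. Pads are 19 mm wide; open, the fingers measure 117 mm over their backs; the gripper's body (75 mm by 190 mm) begins 51 mm behind the grasp point.
Start: joints at [-1.258, 0.22, 1.526, -0, 1.395, -0.126], TCP at [0.266, -0.566, 0.237] pointing down, gripper open.
Joint ranges: [-2.98, 2.98], [-0.91, 2.08], [0.09, 2.57], [-1.24, 4.39], [0.2, 2.65], [-2.68, 2.68]. Speed limits (rad/s): [2.57, 2.57, 3.01, 3.14, 3.14, 3.14].

### API

Orientations are given as a unit quaternion [w, x, y, z].
In Python, from plant import manip, camera, job, boxes_of, tip_of gives the robot as it stands.
- The arm moves only by the tool apply_moves, never from a script. Its argument "increments" is a list of rows, each an object of numbers: "dx", "dy", "dz": the shift along the tool's x, y, z in m; "ax", "ay", "az": the turn, a rotation vector about the tool's x, y, z in rad. A call has exactly 5 rows; each row is the pose to reach, as a shift and turn from the pose commanded when the call began, along the tool's axes at that moment; what a row does not reach only later rows make up. A row lasts 1/8 s, in which the tool goes at most 62.5 mm and 10.7 degrees, less where a joint would pass 70% of its speed; a pose out of reach is approached as far as the arm can. A call with a gripper value outside its range is refused whole. "fingers" is the finger opening in m, from 0 to 0.087, set as the call begins (left out, the last holds). The fingers move at their own pace and stop on an object; the grip force is fixed at half the most. Time passes only in rows, so rows that repeat a pose let the fingers close, or fill a call up. It gives the time, the measured TCP pose, the force and the opening at its end, in the units of the state.
- manip.get_state(): the state, without advancing time (a new reading comes with each control period).
- camera(name): name is "side" or "top"; returns a dict with "img" (480x640x3 uint8, red, green, blue), "range_z" (480x640 float32, m along the optical axis (not along the pixel's ray), 0 where there is no reading), "mtx" (3x3 intrinsics, pixels), "world_from_camera" (4x4, takes a point from camera to world coordinates). Camera axes: x right, y up, looking along -z (the intrinsics and any distortion apply to the point x, -y, -z); pixel columns grow to the right and rows downward; lengths in m; the calibration is good to about 2 mm. A picture is of the moment at which its call begins.
- job.close_job(): hands the job in, once; it reports no verdict.
Trained networks look in the newest picture that a camera, given by its name, has taken for a name from the list of things; names that differ only in an ending like _2 or _b are one class to them, and where a whole thing is asked for, a point or a joint stands for the part that bears it (a point fixed in the world has none). Each returns a list of dicts, best first, with "conf" (0 to 1); they miss things now and then, are a little off and sometimes report something else, mostly with a low value. They report only what shows in the picture. A call takes as long as a camera call. They do not tell look-alikes from the thing itself.
- boxes_of(target, camera): "at" ([column, row] in pixels, amid what is visible of it).
- tip_of(target, camera): "at" ([column, row] in pixels: a listed point, or the origin of a listed thing).
The state is a dict: "time_s": time; "joint_pos": joint angles; "dq": joint speeds; "joint_efforts": joint torques, N m; "eef_pos": TCP position; "ee_rot": TCP orientation; "wrist_force": force on the tool from outside, world axes, zero at the start; "ft_torque": the same for the moment, N m; "finger_gap": opening from 0.0 (shut) to 1.0 (fully open).
Only numpy, scipy, OpenCV 4.12 (cv2) and the standard library are available. Lean on these libraries where they do the work, as an engineer would, in place of code of your own. Each camera call takes 0.05 s, during which the arm holds its last target.

### The job

Two loose steel cover discs lie on the machined top of the aluminium valve housing. Push each one with the fingertips across the top until it drops into the round recess of its own size, the larger disc in the larger recess and the smaller disc in the smaller one, lying flat and flush with the top. Slide them only: do not lift a disc off the top or stand it on edge, keep both on the housing, and leave the bolt, the socket and the things around the housing where they are.

Things in the scene. Friction and masses are not known exactly. Their poses are not given: they have to be found in the camera images.
- housing: fixed aluminium valve housing, a block 200 mm (x) by 260 mm (y) and 60 mm high, its flat machined top 60 mm above the bench. Origin: centre of its underside, on the bench; z up. In its frame the recesses are in the +x half of the top and the discs start in the -x half, one towards +y and one towards -y (either may be on either side), rims at least 10 mm clear of the recesses
- recess_large (a point): centre of the mouth of the larger recess, level with the machined top: round, 56 mm in diameter, 8 mm deep, flat floor of bare aluminium (a dark groove drawn round its edge and a small dark oil hole at its centre), 1 mm chamfer at the rim. At (35, 60) mm in the housing's frame; axes as the housing's
- recess_small (a point): centre of the mouth of the smaller recess, level with the machined top: round, 44 mm in diameter, 8 mm deep, flat floor of bare aluminium (a dark groove drawn round its edge and a small dark oil hole at its centre), 1 mm chamfer at the rim. At (35, -60) mm in the housing's frame; axes as the housing's
- deck (a point): centre of the housing's machined top, 60 mm above the bench; axes as the housing's
- cover_large: the larger loose disc, plain dark steel, 52 mm in diameter, 8 mm thick, about 0.13 kg, lying flat on the machined top. Origin: centre of its underside, z along its axis. Seated, its underside is 8 mm below the machined top and its upper face is flush with it
- cover_small: the smaller loose disc, plain dark steel, 40 mm in diameter, 8 mm thick, about 0.08 kg, lying flat on the machined top. Origin: centre of its underside, z along its axis. Seated, its underside is 8 mm below the machined top and its upper face is flush with it. It would also fall into the larger recess, which is the wrong one
- bolt: loose bystander: a flange bolt standing head down on the machined top at its +x edge midway between the recesses, head 20 mm across, 40 mm tall. Origin: centre of its underside
- socket: loose bystander: a plain steel wrench socket standing on the machined top at its -x edge midway between the discs, 22 mm in diameter, 30 mm tall. Origin: centre of its underside
- bearing: loose bystander on the bench: bearing ring 62 mm across, 16 mm high, on the housing's -y side. Origin: centre of its underside
- parts_cup: loose bystander on the bench: round dark steel cup 90 mm across, 55 mm high, on the housing's +y side. Origin: centre of its underside
- wrench: loose bystander: wrench 190 mm long lying on the bench on the housing's +y side, roughly along x. Origin near its middle
- screwdriver: loose bystander: screwdriver 200 mm long lying on the bench beyond the housing's +x side, roughly along y. Origin near its middle
- oil_can: loose bystander: grey can 60 mm across, 140 mm tall, standing on the bench beyond the housing's -y, +x corner. Origin: centre of its underside
Not all that is in view belongs to the job. Leave any purple look-alike of the cover_large alone. Leave any pink look-alike of the cover_small alone.

How it is judged:
At the end, for the whole second after the job is handed in: each disc lies at rest in the recess of its own size: underside at least 6.5 mm below the machined top (8 mm is fully seated), centre within 5 mm of the recess's centre, tilted less than 0.06 rad (horizontal distance between cover_large and recess_large below 0.005 m and z of cover_large in the frame of recess_large below -0.0065 m and angle between each of cover_large, cover_small's own z axis and vertical below 0.06 rad and linear speed of each of cover_large, cover_small below 0.02 m/s and horizontal distance between cover_small and recess_small below 0.005 m and z of cover_small in the frame of recess_small below -0.0065 m); the robot touches nothing.
It fails at once if a disc is lifted: its origin rises more than 5 mm above the machined top (z of any of cover_large, cover_small in the frame of deck above 0.005 m).
It fails at once if a disc is stood on edge or turned over (tilted more than 0.8 rad) (angle between any of cover_large, cover_small's own z axis and vertical above 0.8 rad).
It fails at once if a disc falls off the housing (z of any of cover_large, cover_small in the frame of deck below -0.02 m).
It fails at once if the bolt or the socket on the housing is moved more than 15 mm (distance of any of bolt, socket from where it was at the start of the episode above 0.015 m).
It fails at once if something on the bench around the housing is moved more than 20 mm (distance of any of bearing, parts_cup, wrench, screwdriver, oil_can from where it was at the start of the episode above 0.02 m).
It also fails if it takes over 54 s, if anything falls off the work surface, if the arm or the gripper's body presses on something with over 40 N, if the wrist force passes 120 N, or if a joint passes its speed limit or range.

## Working session

There is one attempt and no reset: what is moved stays moved. The work goes in short steps, Python scripts to look and compute and a tool call to move; the robot and the scene stay as the last step left them, time stands still between calls to the robot, and variables do not carry over. Pictures are saved under pics/ and viewed, and the job is handed in when it is done.

Besides the shell and the picture viewer there is one more tool, called after "Emit:" by a JSON object that holds its "name" and its "arguments". apply_moves: Moves the arm, as the interface text tells. Its arguments: {"type":"object","properties":{"increments":{"type":"array","items":{"type":"object","properties":{"dx":{"type":"number"},"dy":{"type":"number"},"dz":{"type":"number"},"ax":{"type":"number"},"ay":{"type":"number"},"az":{"type":"number"}}}},"fingers":{"type":"number"}},"required":["increments"]}

```bash
ls; mkdir -p pics; cat > h.py <<'E'
import numpy as np, cv2
from plant import manip, camera, job, boxes_of, tip_of
def snap(n,fn=None):
    c=camera(n)
    if fn: cv2.imwrite('pics/'+fn,c['img'][:,:,::-1])
    return c
def pix2w(c,u,v,z=None):
    K=c['mtx'];T=c['world_from_camera']
    d=np.array([(u-K[0,2])/K[0,0],-(v-K[1,2])/K[1,1],-1.0])
    if z is None:
        r=c['range_z'][int(round(v)),int(round(u))]
        return (T@np.append(d*r,1))[:3]
    dw=T[:3,:3]@d;o=T[:3,3]
    return o+dw*(z-o[2])/dw[2]
E
python3 - <<'E'
from h import *
a=snap('top','t0.png');b=snap('side','s0.png')
print(manip.tip_reach,manip.get_state())
for n,c in(('top',a),('side',b)):
    print(n,c['mtx'],c['world_from_camera'])
    for t in['cover_large','cover_small','recess_large','recess_small','deck','bolt','socket','housing']:
        try:
            for r in tip_of(t,n)[:3]:
                print(t,'tip',r['conf'],r['at'],pix2w(c,*r['at'],z=.06).round(4),pix2w(c,*r['at']).round(4))
        except Exception as e: print(t,e)
E
```

```text
pics
0.014 {'time_s': 0.1, 'joint_pos': array([-1.25812227e+00,  2.21139056e-01,  1.52749364e+00, -1.87990801e-05,
        1.39469895e+00, -1.26134748e-01]), 'dq': array([-0.00037139, -0.00037858, -0.00221216,  0.00221654,  0.00106236,
       -0.00041273]), 'joint_efforts': array([ 1.36996423e-03, -4.95945168e+01, -3.88519943e+01,  7.01710372e-02,
        5.14541881e-02, -5.02428247e-05]), 'eef_pos': array([ 0.26534455, -0.56528903,  0.23555333]), 'ee_rot': array([-8.64855769e-04,  9.76026524e-01,  2.17649877e-01, -9.01926560e-05]), 'wrist_force': array([-0.24455477, -0.5120421 , -0.4025631 ]), 'ft_torque': array([-0.02600457, -0.01697462, -0.0315794 ]), 'finger_gap': 1.0022811861821403}
top [[538.3315647    0.         318.57120052]
 [  0.         538.3315647  240.846293  ]
 [  0.           0.           1.        ]] [[-0.02344429  0.98761594 -0.15512936  0.44090623]
 [-0.99959534 -0.02065689  0.01955612  0.06456216]
 [ 0.01610944  0.15552506  0.98770058  1.01688884]
 [ 0.          0.          0.          1.        ]]
cover_large tip 0.95 [369.8, 357.2] [ 0.3841 -0.0389  0.06  ] [ 0.3
[... 1555 characters left out ...]
0.86 [347.2, 274.8] [0.5012 0.1404 0.06  ] [0.5    0.1513 0.0718]
cover_small tip 0.75 [432.7, 283.6] [0.3576 0.1336 0.06  ] [0.3521 0.0877 0.0109]
recess_large tip 0.58 [300.8, 273.5] [0.5795 0.1521 0.06  ] [0.5805 0.1481 0.0555]
recess_small tip 0.64 [304.5, 227.9] [0.5972 0.0373 0.06  ] [0.5982 0.0329 0.0559]
recess_small tip 0.63 [368.4, 251.7] [0.4726 0.078  0.06  ] [0.4724 0.0811 0.0631]
deck tip 0.7 [321.7, 250.9] [0.5545 0.0914 0.06  ] [0.554  0.094  0.0625]
bolt tip 0.64 [280.2, 253.1] [0.6258 0.1106 0.06  ] [0.6226 0.1213 0.0711]
socket tip 0.69 [363.9, 249.8] [0.481  0.0747 0.06  ] [0.4806 0.0814 0.0666]
housing tip 0.65 [321.1, 272.3] [0.546  0.1429 0.06  ] [0.5458 0.1436 0.0607]
```

View pics/t0.png

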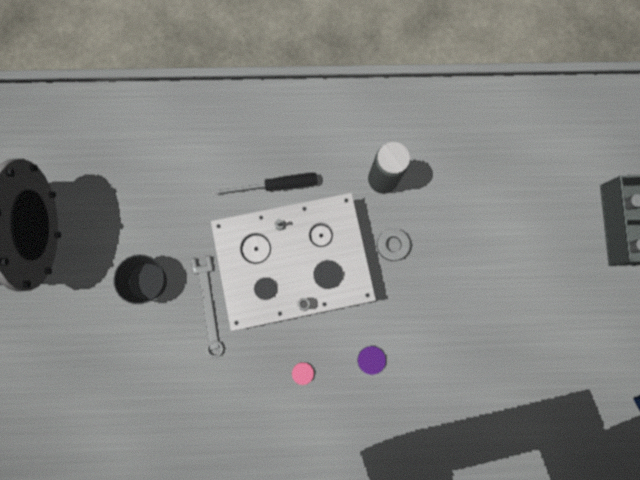

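View pics/s0.png

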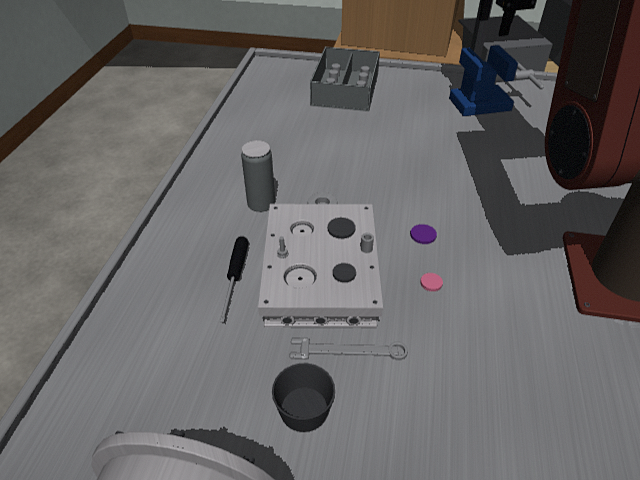

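```bash
cat >> h.py <<'E'
def discs(c,zc=0.068,zd=0.06):
    """dark blobs on deck -> world xy"""
    g=cv2.cvtColor(c['img'],cv2.COLOR_RGB2GRAY)
    out=[]
    m=(g<95).astype(np.uint8)
    n,l,st,ce=cv2.connectedComponentsWithStats(m)
    for i in range(1,n):
        if 40<st[i,4]<1500:
            p=pix2w(c,*ce[i],z=zc)
            out.append((st[i,4],st[i,:4],ce[i].round(1),p.round(4)))
    return out
E
python3 - <<'E'
from h import *
a=snap('top');b=snap('side')
for n,c in(('top',a),('side',b)):
    print(n)
    g=cv2.cvtColor(c['img'],cv2.COLOR_RGB2GRAY)
    cv2.imwrite(f'pics/{n}_crop.png',cv2.resize((c['img'][180:345,190:400] if n=='top' else c['img'][190:335,250:390])[:,:,::-1],None,fx=3.6 if n=='top' else 4,fy=3.6 if n=='top' else 4,interpolation=cv2.INTER_CUBIC))
    for d in discs(c):
        if .4<d[3][0]<.7 and -.02<d[3][1]<.26: print(d)
E
```

```text
top
(np.int32(771), array([263, 173,  60,  19], dtype=int32), array([292.8, 181.8]), array([0.6993, 0.09  , 0.068 ]))
(np.int32(43), array([241, 234,  15,  26], dtype=int32), array([244.8, 243.8]), array([0.5873, 0.1772, 0.068 ]))
(np.int32(602), array([314, 261,  30,  27], dtype=int32), array([328. , 274.2]), array([0.53  , 0.0305, 0.068 ]))
(np.int32(117), array([208, 272,  12,  69], dtype=int32), array([213.3, 306.3]), array([0.4781, 0.2323, 0.068 ]))
(np.int32(363), array([255, 278,  22,  21], dtype=int32), array([265.6, 288.2]), array([0.5077, 0.1408, 0.068 ]))
side
(np.int32(468), array([327, 217,  28,  22], dtype=int32), array([340.9, 227.7]), array([0.5294, 0.0329, 0.068 ]))
(np.int32(762), array([222, 236,  28,  88], dtype=int32), array([236.7, 264.7]), array([0.69  , 0.1596, 0.068 ]))
(np.int32(53), array([279, 239,   7,  12], dtype=int32), array([281.9, 245.1]), array([0.6254, 0.0981, 0.068 ]))
(np.int32(132), array([360, 238,  13,  15], dtype=int32), array([366.1, 245.6]), array([0.478 , 0.0717, 0.068 ]))
(np.int32(367), array([333, 263,  23,  20], dtype=int32), array([343.9, 272.5]), array([0.5067, 0.1435, 0.068 ]))
(np.int32(100), array([284, 267,  33,  17], dtype=int32), array([298.4, 272.5]), array([0.5822, 0.1579, 0.068 ]))
(np.int32(63), array([262, 316,  21,   5], dtype=int32), array([270.9, 317.2]), array([0.6039, 0.259 , 0.068 ]))
(np.int32(59), array([282, 316,  10,   9], dtype=int32), array([286.9, 320. ]), array([0.5781, 0.2597, 0.068 ]))
(np.int32(134), array([292, 316,  34,   9], dtype=int32), array([309.8, 318.9]), array([0.5436, 0.2509, 0.068 ]))
(np.int32(69), array([324, 316,  26,   9], dtype=int32), array([336.7, 318.1]), array([0.5028, 0.2417, 0.068 ]))
(np.int32(56), array([349, 317,  11,   8], dtype=int32), array([353.5, 320.5]), array([0.4764, 0.2415, 0.068 ]))
(np.int32(60), array([359, 316,  21,   5], dtype=int32), array([369.8, 317.7]), array([0.4522, 0.2314, 0.068 ]))
```

```bash
ls pics
```

```text
s0.png
side_crop.png
t0.png
top_crop.png
```

View pics/top_crop.png

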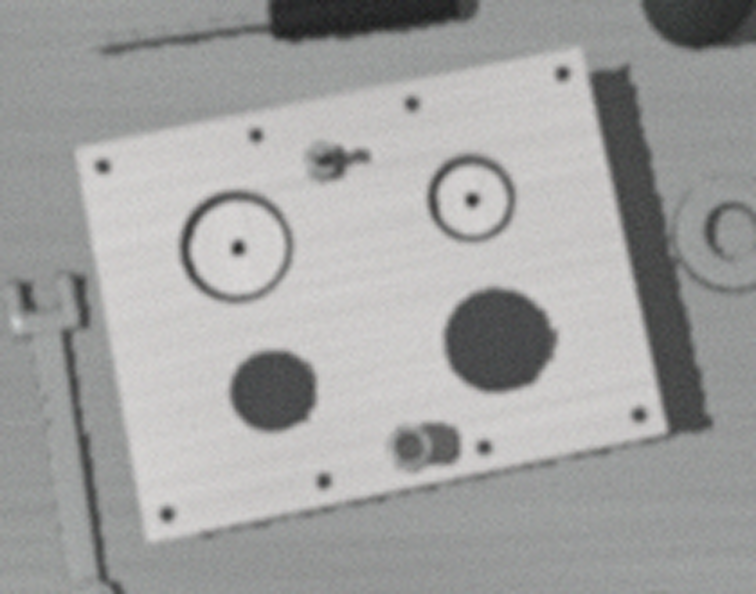

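View pics/side_crop.png

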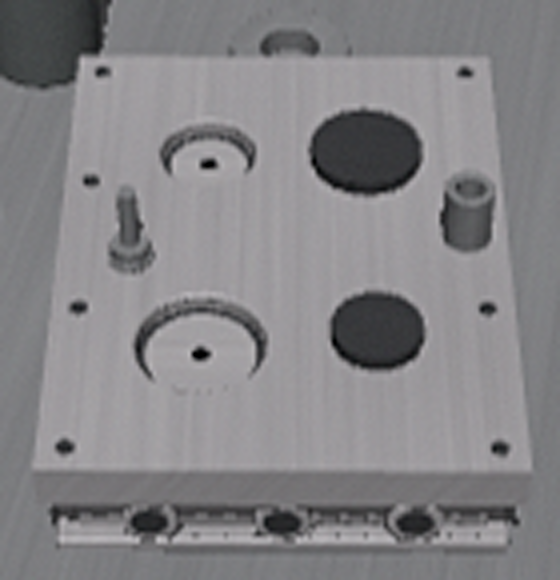

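```bash
cat >> h.py <<'E'
def oilholes(c,guess):
    g=255-cv2.cvtColor(c['img'],cv2.COLOR_RGB2GRAY).astype(float); r=[]
    for u,v in guess:
        u0,v0=int(round(u)),int(round(v)); w=g[v0-3:v0+4,u0-3:u0+4]; w=np.clip(w-np.median(w)-10,0,None)
        yy,xx=np.mgrid[v0-3:v0+4,u0-3:u0+4]; r.append(((w*xx).sum()/w.sum(),(w*yy).sum()/w.sum()))
    return r
E
python3 - <<'E'
from h import *
for n,gu,cor in(('top',[(256,248.5),(321,235)],np.array([(77,147),(582,47),(668,434),(148,542)])/3.6+[190,180]-.36),
            ('side',[(300,278),(302,230.5)],np.array([(32,470),(80,57),(490,57),(530,470)])/4+[250,190]-.37)):
    c=camera(n)
    o=oilholes(c,gu);print(n,o)
    L,S=[pix2w(c,*p,z=.052)[:2] for p in o]
    d=L-S; print('dist',np.linalg.norm(d)); yaw=np.arctan2(-d[0],d[1]); 
    R=np.array([[np.cos(yaw),-np.sin(yaw)],[np.sin(yaw),np.cos(yaw)]])
    O=(L+S)/2-R@[.035,0]; print('yaw',yaw,'O',O,'L',L,'S',S)
    C=np.array([pix2w(c,*p,z=.06)[:2] for p in cor]); print('corners H',((C-O)@R).round(4).tolist(), 'mean',C.mean(0))
    for dd in discs(c):
        if 300<dd[0]<700 : print(dd[0],dd[3], ((dd[3][:2]-O)@R).round(4))
    T=c['world_from_camera']
    rz=c['range_z']; z=[pix2w(c,u,v)[2] for u,v in ((292,262),(300,262),(285,270))]; print(np.round(z,4))
E
```

```text
top [(np.float64(255.71868978805395), np.float64(248.4335260115607)), (np.float64(320.7169811320755), np.float64(235.03773584905662))]
dist 0.12010810359633078
yaw 0.1851092483104995 O [0.55760243 0.0938928 ] L [0.58095131 0.15936279] S [0.60305768 0.04130659]
corners H [[0.1002, 0.1286], [0.099, -0.1306], [-0.1005, -0.1298], [-0.0992, 0.1295]] mean [0.55758652 0.09330716]
604 [0.5301 0.0304 0.068 ] [-0.0387 -0.0573]
360 [0.5078 0.141  0.068 ] [-0.0403  0.0555]
611 [ 0.3805 -0.0413  0.068 ] [-0.199  -0.1003]
[0.0625 0.0617 0.0631]
side [(np.float64(299.7022587268994), np.float64(278.0718685831622)), (np.float64(301.7351638618246), np.float64(230.5730735163862))]
dist 0.12071126441271259
yaw 0.1827987371843004 O [0.55738246 0.08993727] L [0.58082772 0.15564969] S [0.6027709  0.03694962]
corners H [[0.1001, 0.1312], [0.0997, -0.129], [-0.1011, -0.1298], [-0.0998, 0.1303]] mean [0.55699577 0.09055648]
467 [0.5294 0.0329 0.068 ] [-0.0379 -0.051 ]
424 [0.3799 0.0213 0.068 ] [-0.187  -0.0352]
365 [0.5067 0.1434 0.068 ] [-0.0401  0.0618]
[0.0628 0.0605 0.062 ]
```

```bash
cat >> h.py <<'E'
from scipy.spatial.transform import Rotation as Ro
YAW=.184;O=np.array([.5575,.0925])
RH=np.array([[np.cos(YAW),-np.sin(YAW)],[np.sin(YAW),np.cos(YAW)]])
def H2W(p): return O+RH@np.array(p)
def W2H(p): return (np.array(p)[:2]-O)@RH
def go(xy,z,yaw=None,fp=None,fr=None):
    s=manip.get_state(); q=s['ee_rot']; R=Ro.from_quat(np.r_[q[1:],q[0]])
    tx=R.apply([1,0,0]); cy=np.arctan2(tx[1],tx[0])
    d=R.inv().apply(np.r_[xy,z]-s['eef_pos'])
    az=0 if yaw is None else -((yaw-cy+np.pi)%(2*np.pi)-np.pi)
    print('t',s['time_s'],'pos',s['eef_pos'].round(4),'yaw',round(cy,4),'tilt',R.apply([0,0,1]).round(4),'F',s['wrist_force'].round(2),'gap',round(s['finger_gap']*.087,4))
    print('H',W2H(s['eef_pos']).round(4),'-> d',d.round(4),'az',round(az,4))
E
python3 - <<'E'
from h import *
print(H2W([-.0583,.0836]))
go(H2W([-.0583,.0836]),.15,2.331)
c=camera('top');print(pix2w(c,394,155,z=.14))
E
```

```text
[0.48488837 0.16402204]
t 1.1 pos [ 0.2655 -0.5658  0.2365] yaw 0.4388 tilt [-0.e+00  1.e-04 -1.e+00] F [-1.   -0.42  0.18] gap 0.0868
H [-0.4075 -0.5937] -> d [ 0.5086 -0.5675  0.0866] az -1.8922
[ 0.72327366 -0.08414402  0.14      ]
```

Emit:
{"name": "apply_moves", "arguments": {"increments": [{"dx":0.034,"dy":-0.038,"az":-0.15},{"dx":0.072,"dy":-0.08,"az":-0.3},{"dx":0.11,"dy":-0.122,"az":-0.45},{"dx":0.148,"dy":-0.164,"az":-0.6},{"dx":0.18,"dy":-0.2,"az":-0.75}], "fingers": 0.024}}

```text
schema error: expected keys dx, dy, dz, ax, ay, az
```

```bash
python3 -c "
from h import *
go(H2W([-.0583,.0836]),.15,2.331)"
```

```text
t 1.15 pos [ 0.2655 -0.5658  0.2365] yaw 0.4388 tilt [-0.  0. -1.] F [-0.49  0.06 -0.65] gap 0.0869
H [-0.4075 -0.5937] -> d [ 0.5086 -0.5675  0.0866] az -1.8922
```

Emit:
{"name": "apply_moves", "arguments": {"increments": [{"dx":0.034,"dy":-0.038,"dz":0,"ax":0,"ay":0,"az":-0.15},{"dx":0.072,"dy":-0.08,"dz":0,"ax":0,"ay":0,"az":-0.3},{"dx":0.11,"dy":-0.122,"dz":0,"ax":0,"ay":0,"az":-0.45},{"dx":0.148,"dy":-0.164,"dz":0,"ax":0,"ay":0,"az":-0.6},{"dx":0.18,"dy":-0.2,"dz":0,"ax":0,"ay":0,"az":-0.75}], "fingers": 0.024}}

```text
time_s: 1.78
eef_pos: [0.3438, -0.3064, 0.2367]
ee_rot: [0.0, 0.827, 0.562, 0.0]
wrist_force: [0.5, -0.8, -0.0]
finger_gap: 0.516
```

```bash
python3 -c "
from h import *
go(H2W([-.0583,.0836]),.15,2.331)"
```

```text
t 1.775 pos [ 0.3438 -0.3064  0.2367] yaw 1.1939 tilt [ 6.e-04 -3.e-04 -1.e+00] F [ 0.45 -0.83 -0.02] gap 0.0449
H [-0.283  -0.3531] -> d [ 0.4893 -0.042   0.0866] az -1.1371
```

Emit:
{"name": "apply_moves", "arguments": {"increments": [{"dx":0.05,"dy":-0.004,"dz":0,"ax":0,"ay":0,"az":-0.15},{"dx":0.1,"dy":-0.009,"dz":0,"ax":0,"ay":0,"az":-0.3},{"dx":0.15,"dy":-0.013,"dz":0,"ax":0,"ay":0,"az":-0.45},{"dx":0.2,"dy":-0.017,"dz":0,"ax":0,"ay":0,"az":-0.6},{"dx":0.25,"dy":-0.021,"dz":0,"ax":0,"ay":0,"az":-0.75}]}}

```text
time_s: 2.4
eef_pos: [0.4176, -0.0669, 0.2369]
ee_rot: [0.001, 0.564, 0.826, 0.0]
wrist_force: [0.2, -0.6, 0.6]
finger_gap: 0.277
```

```bash
python3 -c "
from h import *
go(H2W([-.0583,.0836]),.15,2.331)"
```

```text
t 2.4 pos [ 0.4176 -0.0669  0.2369] yaw 1.9436 tilt [ 1.2e-03 -4.0e-04 -1.0e+00] F [ 0.24 -0.56  0.57] gap 0.0241
H [-0.1667 -0.1311] -> d [0.1906 0.1467 0.0869] az -0.3874
```

Emit:
{"name": "apply_moves", "arguments": {"increments": [{"dx":0.038,"dy":0.029,"dz":0.01,"ax":0,"ay":0,"az":-0.1},{"dx":0.076,"dy":0.058,"dz":0.03,"ax":0,"ay":0,"az":-0.2},{"dx":0.114,"dy":0.087,"dz":0.05,"ax":0,"ay":0,"az":-0.3},{"dx":0.152,"dy":0.116,"dz":0.07,"ax":0,"ay":0,"az":-0.387},{"dx":0.19,"dy":0.146,"dz":0.085,"ax":0,"ay":0,"az":-0.387}]}}

```text
time_s: 3.02
eef_pos: [0.4851, 0.1629, 0.1508]
ee_rot: [0.0, 0.396, 0.918, -0.0]
wrist_force: [0.5, -0.9, 0.1]
finger_gap: 0.275
```

```bash
python3 -c "
from h import *
a=snap('top','t1.png');b=snap('side','s1.png')
go(H2W([-.0583,.0836]),.079,2.331)
cv2.imwrite('pics/t1c.png',cv2.resize(a['img'][160:345,170:420][:,:,::-1],None,fx=3,fy=3))
cv2.imwrite('pics/s1c.png',cv2.resize(b['img'][150:350,220:470][:,:,::-1],None,fx=3,fy=3))"
```

```text
t 3.125 pos [0.4844 0.1649 0.1496] yaw 2.3296 tilt [-2.7e-03  9.0e-04 -1.0e+00] F [-0.03 -0.95 -0.08] gap 0.0241
H [-0.0586  0.0845] -> d [-0.0011 -0.0002  0.0706] az -0.0014
```

View pics/t1c.png

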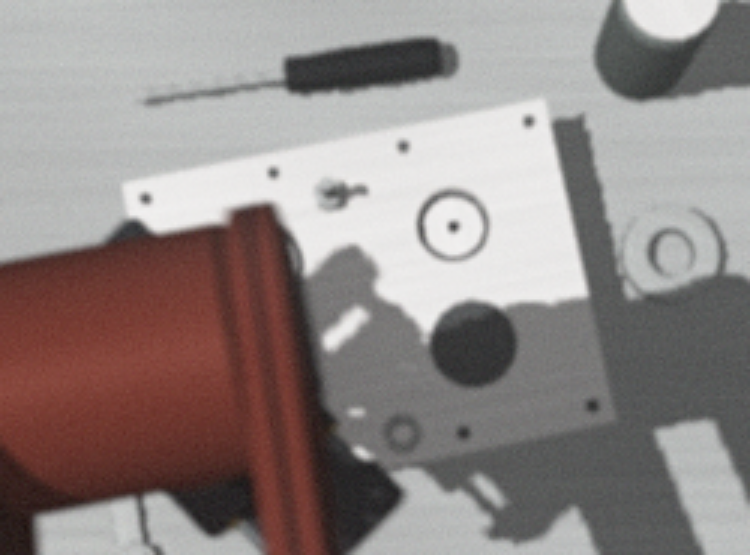

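View pics/s1c.png

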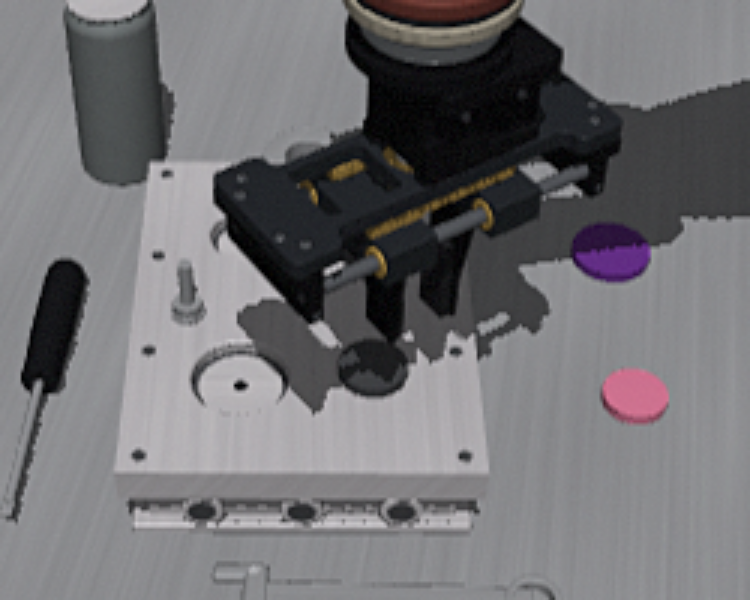

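Emit:
{"name": "apply_moves", "arguments": {"increments": [{"dx":0,"dy":0,"dz":0.02,"ax":0,"ay":0,"az":0},{"dx":0,"dy":0,"dz":0.04,"ax":0,"ay":0,"az":0},{"dx":-0.001,"dy":0,"dz":0.06,"ax":0,"ay":0,"az":0},{"dx":-0.001,"dy":0,"dz":0.0715,"ax":0,"ay":0,"az":0},{"dx":-0.001,"dy":0,"dz":0.0715,"ax":0,"ay":0,"az":0}]}}

```text
time_s: 3.75
eef_pos: [0.4852, 0.1602, 0.0795]
ee_rot: [-0.001, 0.397, 0.918, -0.0]
wrist_force: [-0.3, -0.8, 0.6]
finger_gap: 0.277
```

```bash
python3 -c "
from h import *
b=snap('side','s2.png')
go(H2W([-.0583,.0836]),.0765,2.331)
cv2.imwrite('pics/s2c.png',cv2.resize(b['img'][180:330,240:430][:,:,::-1],None,fx=4,fy=4,interpolation=cv2.INTER_CUBIC))"
```

```text
t 3.8 pos [0.4859 0.1604 0.0803] yaw 2.3255 tilt [-1.e-04 -0.e+00 -1.e+00] F [-0.07  0.36  0.63] gap 0.0239
H [-0.058   0.0799] -> d [0.0033 0.0018 0.0038] az -0.0055
```

View pics/s2c.png

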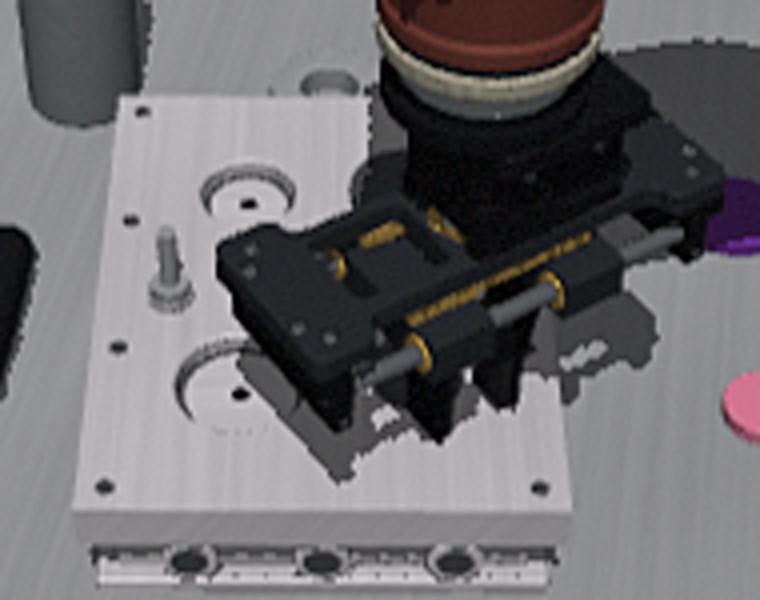

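Emit:
{"name": "apply_moves", "arguments": {"increments": [{"dx":0,"dy":0,"dz":0.003,"ax":0,"ay":0,"az":0},{"dx":0,"dy":0,"dz":0.003,"ax":0,"ay":0,"az":0},{"dx":0,"dy":0,"dz":0.003,"ax":0,"ay":0,"az":0},{"dx":0,"dy":0,"dz":0.003,"ax":0,"ay":0,"az":0},{"dx":0,"dy":0,"dz":0.003,"ax":0,"ay":0,"az":0}]}}

```text
time_s: 4.42
eef_pos: [0.4858, 0.1607, 0.0771]
ee_rot: [0.0, 0.397, 0.918, 0.0]
wrist_force: [1.0, 0.1, -0.3]
finger_gap: 0.274
```

```bash
python3 -c "
from h import *
go(H2W([-.0583,.0836]),.0765,2.331)"
```

```text
t 4.425 pos [0.4858 0.1607 0.0771] yaw 2.3258 tilt [ 2.e-04  1.e-04 -1.e+00] F [ 1.03  0.1  -0.25] gap 0.0238
H [-0.058   0.0801] -> d [0.0031 0.0016 0.0006] az -0.0052
```

Emit:
{"name": "apply_moves", "arguments": {"increments": [{"dx":-0.003,"dy":0.0016,"dz":0,"ax":0,"ay":0,"az":-0.005},{"dx":-0.013,"dy":0.0016,"dz":0,"ax":0,"ay":0,"az":-0.005},{"dx":-0.024,"dy":0.0016,"dz":0,"ax":0,"ay":0,"az":-0.005},{"dx":-0.035,"dy":0.0016,"dz":0,"ax":0,"ay":0,"az":-0.005},{"dx":-0.046,"dy":0.0016,"dz":0,"ax":0,"ay":0,"az":-0.005}]}}

```text
time_s: 5.05
eef_pos: [0.5191, 0.1274, 0.077]
ee_rot: [-0.0, 0.395, 0.919, -0.0]
wrist_force: [-0.7, 1.1, 0.4]
finger_gap: 0.28
```

```bash
python3 -c "
from h import *
go(H2W([.0211,-.0386]),.0765,2.331)
b=snap('side','s3.png')
cv2.imwrite('pics/s3c.png',cv2.resize(b['img'][180:330,240:430][:,:,::-1],None,fx=4,fy=4,interpolation=cv2.INTER_CUBIC))"
```

```text
t 5.05 pos [0.5191 0.1274 0.077 ] yaw 2.3304 tilt [-1.e-04 -0.e+00 -1.e+00] F [-0.66  1.14  0.37] gap 0.0243
H [-0.0314  0.0414] -> d [-0.0957  0.0005  0.0005] az -0.0006
```

View pics/s3c.png

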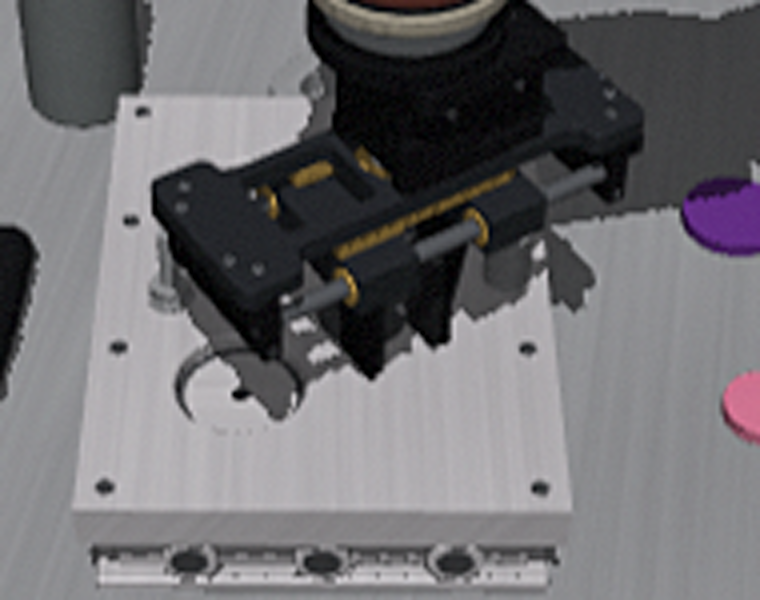

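```bash
python3 -c "
from h import *
b=snap('side')
print([ (u,v,pix2w(b,u,v).round(3).tolist()) for u,v in ((306,262),(307,266),(305,255),(290,235),(333,272),(394,228),(281,247),(281,250),(281,240))])
print(H2W([.088,0]))"
```

```text
[(306, 262, [0.557, 0.21, 0.151]), (307, 266, [0.555, 0.21, 0.143]), (305, 255, [0.558, 0.211, 0.167]), (290, 235, [0.586, 0.184, 0.177]), (333, 272, [0.525, 0.145, 0.067]), (394, 228, [0.433, 0.095, 0.139]), (281, 247, [0.621, 0.119, 0.084]), (281, 250, [0.622, 0.117, 0.075]), (281, 240, [0.621, 0.115, 0.097])]
[0.64401453 0.10860079]
```

Emit:
{"name": "apply_moves", "arguments": {"increments": [{"dx":-0.01,"dy":0.0005,"dz":0.0005,"ax":0,"ay":0,"az":0},{"dx":-0.021,"dy":0.0005,"dz":0.0005,"ax":0,"ay":0,"az":0},{"dx":-0.032,"dy":0.0005,"dz":0.0005,"ax":0,"ay":0,"az":0},{"dx":-0.043,"dy":0.0005,"dz":0.0005,"ax":0,"ay":0,"az":0},{"dx":-0.05,"dy":0.0005,"dz":0.0005,"ax":0,"ay":0,"az":0}]}}

```text
time_s: 5.78
eef_pos: [0.5538, 0.0917, 0.0765]
ee_rot: [0.0, 0.395, 0.919, -0.0]
wrist_force: [-1.4, 1.5, 0.2]
finger_gap: 0.275
```

```bash
python3 -c "
from h import *
go(H2W([.0211,-.0386]),.0765,2.331)
b=snap('side','s4.png');a=snap('top')
cv2.imwrite('pics/t4c.png',cv2.resize(a['img'][180:345,190:400][:,:,::-1],None,fx=3.6,fy=3.6,interpolation=cv2.INTER_CUBIC))
cv2.imwrite('pics/s4c.png',cv2.resize(b['img'][180:330,240:430][:,:,::-1],None,fx=4,fy=4,interpolation=cv2.INTER_CUBIC))"
```

```text
t 5.775 pos [0.5538 0.0917 0.0765] yaw 2.3303 tilt [ 1.e-04 -0.e+00 -1.e+00] F [-1.41  1.46  0.24] gap 0.0239
H [-0.0037 -0.0002] -> d [-0.0458 -0.0001  0.    ] az -0.0007
```

View pics/s4c.png

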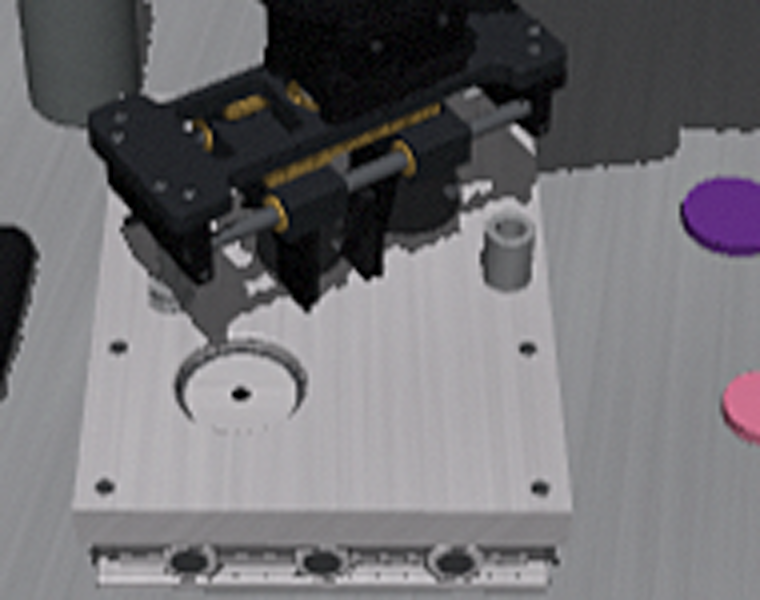

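View pics/t4c.png

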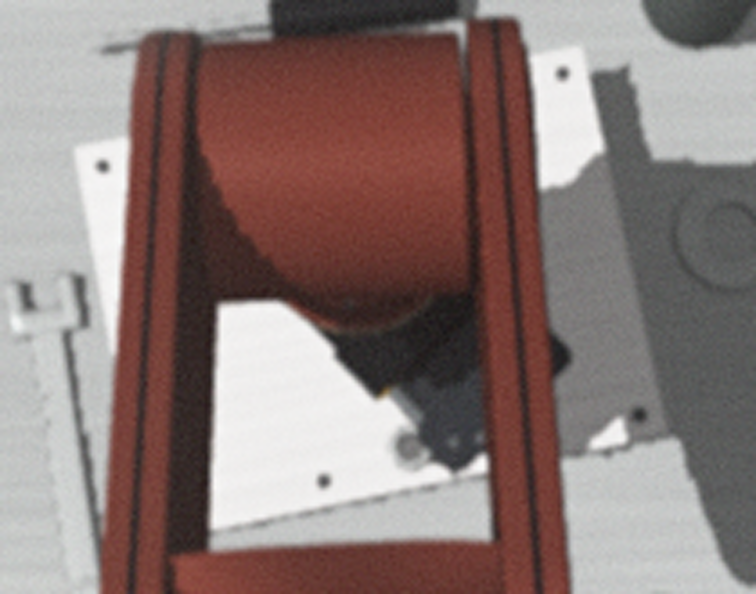

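Emit:
{"name": "apply_moves", "arguments": {"increments": [{"dx":-0.008,"dy":0,"dz":0,"ax":0,"ay":0,"az":0},{"dx":-0.016,"dy":0,"dz":0,"ax":0,"ay":0,"az":0},{"dx":-0.023,"dy":0,"dz":0,"ax":0,"ay":0,"az":0},{"dx":-0.029,"dy":0,"dz":0,"ax":0,"ay":0,"az":0},{"dx":-0.034,"dy":0,"dz":0,"ax":0,"ay":0,"az":0}]}}

```text
time_s: 6.5
eef_pos: [0.5769, 0.0674, 0.0765]
ee_rot: [-0.0, 0.394, 0.919, 0.0]
wrist_force: [0.8, -0.1, 0.5]
finger_gap: 0.274
```

```bash
python3 -c "
from h import *
go(H2W([.0211,-.0386]),.0765,2.331)"
```

```text
t 6.5 pos [0.5769 0.0674 0.0765] yaw 2.3306 tilt [-0.e+00  1.e-04 -1.e+00] F [ 0.84 -0.11  0.47] gap 0.0238
H [ 0.0145 -0.0283] -> d [-0.0123 -0.0001  0.    ] az -0.0004
```

Emit:
{"name": "apply_moves", "arguments": {"increments": [{"dx":-0.003,"dy":0,"dz":0,"ax":0,"ay":0,"az":0},{"dx":-0.006,"dy":0,"dz":0,"ax":0,"ay":0,"az":0},{"dx":-0.009,"dy":0,"dz":0,"ax":0,"ay":0,"az":0},{"dx":-0.012,"dy":0,"dz":0,"ax":0,"ay":0,"az":0},{"dx":-0.013,"dy":0,"dz":0,"ax":0,"ay":0,"az":0}]}}

```text
time_s: 7.12
eef_pos: [0.5859, 0.058, 0.0766]
ee_rot: [0.0, 0.394, 0.919, -0.0]
wrist_force: [-0.5, 0.3, 0.1]
finger_gap: 0.274
```

```bash
python3 -c "
from h import *
go(H2W([.0211,-.0386]),.0765,2.331)
b=snap('side')
cv2.imwrite('pics/s5c.png',cv2.resize(b['img'][180:330,240:430][:,:,::-1],None,fx=4,fy=4,interpolation=cv2.INTER_CUBIC))"
```

```text
t 7.125 pos [0.5859 0.058  0.0766] yaw 2.3306 tilt [ 3.e-04 -1.e-04 -1.e+00] F [-0.51  0.28  0.14] gap 0.0239
H [ 0.0216 -0.0391] -> d [ 0.0007 -0.0002  0.0001] az -0.0004
```

View pics/s5c.png

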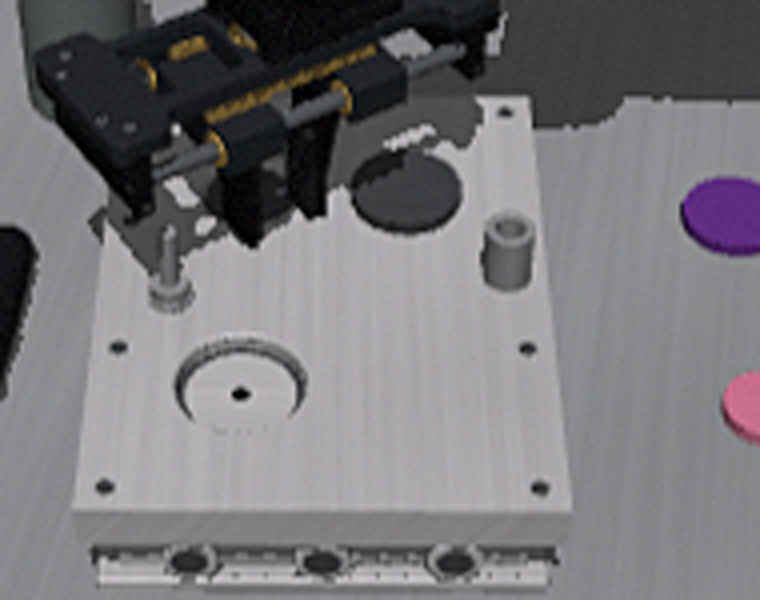

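Emit:
{"name": "apply_moves", "arguments": {"increments": [{"dx":0.004,"dy":0,"dz":-0.005,"ax":0,"ay":0,"az":0},{"dx":0.008,"dy":0,"dz":-0.03,"ax":0,"ay":0,"az":0},{"dx":0.01,"dy":0,"dz":-0.075,"ax":0,"ay":0,"az":0.1},{"dx":0.01,"dy":0,"dz":-0.08,"ax":0,"ay":0,"az":0.25},{"dx":0.01,"dy":0,"dz":-0.08,"ax":0,"ay":0,"az":0.4}], "fingers": 0.036}}

```text
time_s: 7.8
eef_pos: [0.5795, 0.0659, 0.1585]
ee_rot: [0.001, 0.571, 0.821, 0.001]
wrist_force: [-0.5, -0.1, 0.9]
finger_gap: 0.412
```

```bash
python3 -c "
from h import *
go(H2W([-.0581,-.088]),.15,1.19)"
```

```text
t 7.8 pos [0.5795 0.0659 0.1585] yaw 1.9262 tilt [ 0.003  0.    -1.   ] F [-0.51 -0.09  0.86] gap 0.0358
H [ 0.0167 -0.0302] -> d [-0.0442 -0.0836  0.0083] az 0.7362
```

Emit:
{"name": "apply_moves", "arguments": {"increments": [{"dx":-0.009,"dy":-0.017,"dz":0,"ax":0,"ay":0,"az":0.15},{"dx":-0.018,"dy":-0.034,"dz":0.002,"ax":0,"ay":0,"az":0.3},{"dx":-0.027,"dy":-0.051,"dz":0.004,"ax":0,"ay":0,"az":0.45},{"dx":-0.036,"dy":-0.068,"dz":0.006,"ax":0,"ay":0,"az":0.6},{"dx":-0.044,"dy":-0.084,"dz":0.008,"ax":0,"ay":0,"az":0.736}]}}

```text
time_s: 8.43
eef_pos: [0.5151, -0.0054, 0.1489]
ee_rot: [0.0, 0.828, 0.561, 0.0]
wrist_force: [0.0, -0.4, 0.8]
finger_gap: 0.413
```

```bash
python3 -c "
from h import *
go(H2W([-.0581,-.088]),.15,1.19)
b=snap('side');a=snap('top')
cv2.imwrite('pics/t6c.png',cv2.resize(a['img'][180:345,190:400][:,:,::-1],None,fx=3.6,fy=3.6,interpolation=cv2.INTER_CUBIC))
cv2.imwrite('pics/s6c.png',cv2.resize(b['img'][180:330,240:430][:,:,::-1],None,fx=4,fy=4,interpolation=cv2.INTER_CUBIC))"
```

```text
t 8.425 pos [ 0.5151 -0.0054  0.1489] yaw 1.1903 tilt [ 4.e-04 -0.e+00 -1.e+00] F [ 0.01 -0.37  0.79] gap 0.036
H [-0.0596 -0.0885] -> d [ 0.0013  0.001  -0.0011] az 0.0003
```

View pics/s6c.png

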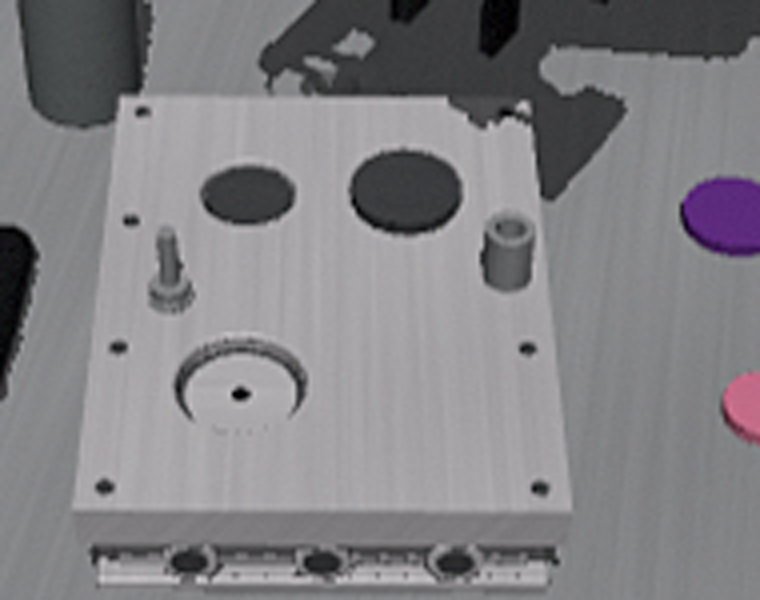

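View pics/t6c.png

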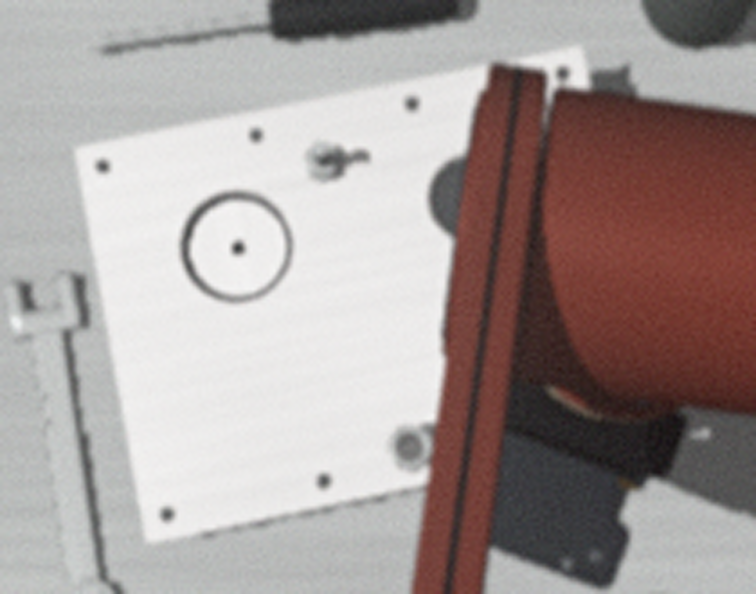

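Emit:
{"name": "apply_moves", "arguments": {"increments": [{"dx":0.001,"dy":0.001,"dz":0.02,"ax":0,"ay":0,"az":0},{"dx":0.001,"dy":0.001,"dz":0.04,"ax":0,"ay":0,"az":0},{"dx":0.001,"dy":0.001,"dz":0.06,"ax":0,"ay":0,"az":0},{"dx":0.001,"dy":0.001,"dz":0.072,"ax":0,"ay":0,"az":0},{"dx":0.001,"dy":0.001,"dz":0.072,"ax":0,"ay":0,"az":0}]}}

```text
time_s: 9.15
eef_pos: [0.5166, -0.0043, 0.0759]
ee_rot: [-0.001, 0.826, 0.563, -0.0]
wrist_force: [-0.4, -0.2, 0.4]
finger_gap: 0.411
```

```bash
python3 -c "
from h import *
go(H2W([.0199,.0361]),.0765,1.19)
b=snap('side')
cv2.imwrite('pics/s7c.png',cv2.resize(b['img'][150:300,240:430][:,:,::-1],None,fx=4,fy=4,interpolation=cv2.INTER_CUBIC))"
```

```text
t 9.15 pos [ 0.5166 -0.0043  0.0759] yaw 1.1963 tilt [-1.4e-03  3.0e-04 -1.0e+00] F [-0.39 -0.2   0.39] gap 0.0358
H [-0.058  -0.0876] -> d [ 0.1462  0.0005 -0.0006] az 0.0063
```

View pics/s7c.png

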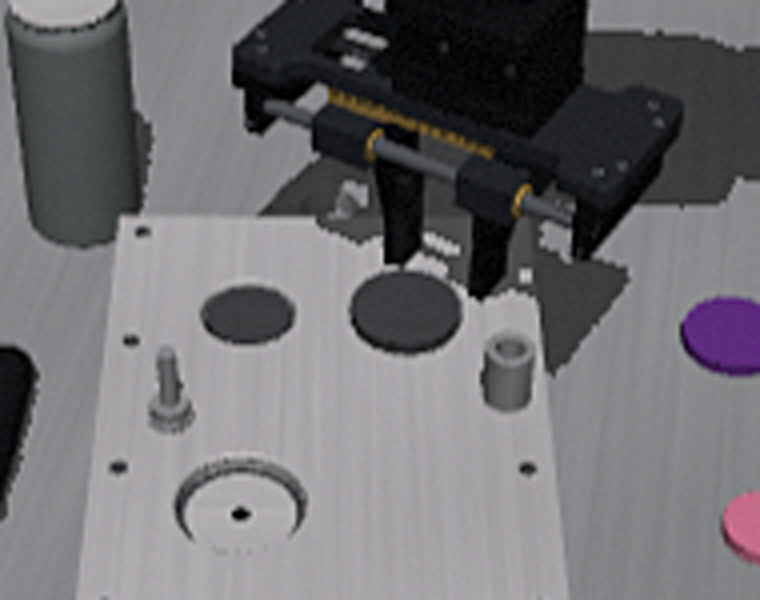

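Emit:
{"name": "apply_moves", "arguments": {"increments": [{"dx":0.005,"dy":0.0005,"dz":-0.0005,"ax":0,"ay":0,"az":0.006},{"dx":0.015,"dy":0.0005,"dz":-0.0005,"ax":0,"ay":0,"az":0.006},{"dx":0.026,"dy":0.0005,"dz":-0.0005,"ax":0,"ay":0,"az":0.006},{"dx":0.037,"dy":0.0005,"dz":-0.0005,"ax":0,"ay":0,"az":0.006},{"dx":0.048,"dy":0.0005,"dz":-0.0005,"ax":0,"ay":0,"az":0.006}]}}

```text
time_s: 9.82
eef_pos: [0.5355, 0.0405, 0.0773]
ee_rot: [0.0, 0.828, 0.56, 0.0]
wrist_force: [-0.7, -1.8, 2.0]
finger_gap: 0.414
```

Emit:
{"name": "apply_moves", "arguments": {"increments": [{"dx":0.01,"dy":0,"dz":0,"ax":0,"ay":0,"az":0},{"dx":0.021,"dy":0,"dz":0,"ax":0,"ay":0,"az":0},{"dx":0.032,"dy":0,"dz":0,"ax":0,"ay":0,"az":0},{"dx":0.042,"dy":0,"dz":0,"ax":0,"ay":0,"az":0},{"dx":0.047,"dy":0,"dz":0,"ax":0,"ay":0,"az":0}]}}

```text
time_s: 10.45
eef_pos: [0.5527, 0.084, 0.077]
ee_rot: [-0.0, 0.828, 0.56, -0.0]
wrist_force: [-0.4, -3.3, 3.5]
finger_gap: 0.415
```

```bash
python3 -c "
from h import *
go(H2W([.0199,.0361]),.0765,1.19)
b=snap('side')
cv2.imwrite('pics/s8c.png',cv2.resize(b['img'][180:330,240:430][:,:,::-1],None,fx=4,fy=4,interpolation=cv2.INTER_CUBIC))"
```

```text
t 10.45 pos [0.5527 0.084  0.077 ] yaw 1.1893 tilt [-1.e-04  1.e-04 -1.e+00] F [-0.41 -3.25  3.47] gap 0.0361
H [-0.0062 -0.0075] -> d [ 0.0508 -0.0013  0.0005] az -0.0007
```

View pics/s8c.png

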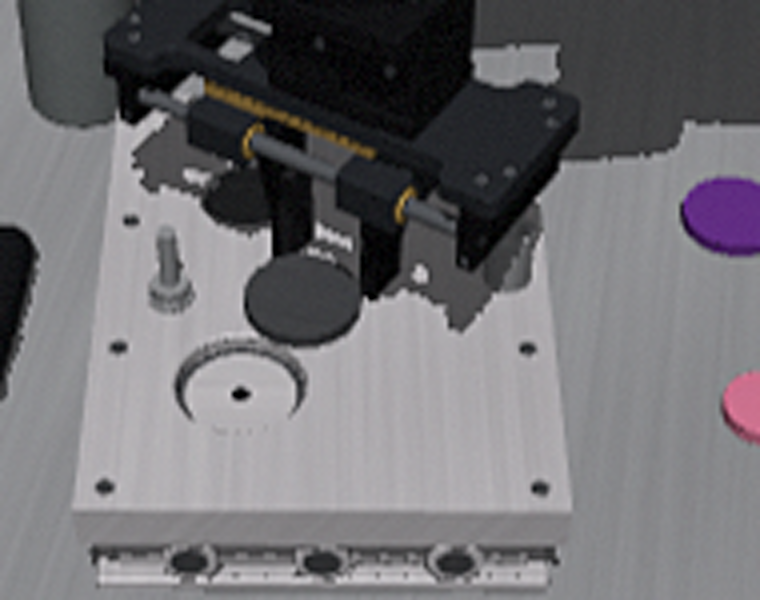

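```bash
python3 -c "
from h import *
b=snap('side')
# ellipse of disc top: from crop x 244..360,y 252..340
for u,v in ((302,298),(244,298),(360,298),(302,345),(302,252)):
    p=pix2w(b,240+u/4-.4,180+v/4-.4,z=.068);print(u,v,W2H(p).round(4))
for u,v in((302,275),(302,320),(270,298),(335,298),(302,298),(260,300),(345,300),(220,380),(400,330)):
    us,vs=240+u/4,180+v/4
    P=np.array([pix2w(b,us+i,vs+j) for i in(-1,0,1) for j in(-1,0,1)]);m=np.median(P,0);print(u,v,W2H(m).round(4),m[2].round(4))
s=manip.get_state();print(s['ft_torque'],s['wrist_force'])
"
```

```text
302 298 [0.0084 0.0157]
244 298 [0.0338 0.0157]
360 298 [-0.0169  0.0156]
302 345 [0.0082 0.0441]
302 252 [ 0.0087 -0.0135]
302 275 [0.0078 0.0054] 0.07
302 320 [0.0075 0.0332] 0.071
270 298 [0.022  0.0183] 0.0706
335 298 [-0.0063  0.0195] 0.0711
302 298 [0.0081 0.02  ] 0.0703
260 300 [0.0259 0.0206] 0.0706
345 300 [-0.011   0.0213] 0.0715
220 380 [0.043  0.0537] 0.055
400 330 [-0.0348  0.0313] 0.0633
[-0.08086041 -0.05540098 -0.01428471] [-0.4721646  -0.02069895 -0.61819616]
```

Emit:
{"name": "apply_moves", "arguments": {"increments": [{"dx":0.008,"dy":-0.0003,"dz":0,"ax":0,"ay":0,"az":0},{"dx":0.016,"dy":-0.0007,"dz":0,"ax":0,"ay":0,"az":0},{"dx":0.023,"dy":-0.0007,"dz":0,"ax":0,"ay":0,"az":0},{"dx":0.03,"dy":-0.0007,"dz":0,"ax":0,"ay":0,"az":0},{"dx":0.036,"dy":-0.0007,"dz":0,"ax":0,"ay":0,"az":0}]}}

```text
time_s: 11.18
eef_pos: [0.5655, 0.1175, 0.077]
ee_rot: [-0.0, 0.828, 0.56, -0.0]
wrist_force: [-1.5, -1.0, 0.4]
finger_gap: 0.409
```

```bash
python3 -c "
from h import *
go(H2W([.0199,.0361]),.0765,1.19)
b=snap('side')
cv2.imwrite('pics/s9c.png',cv2.resize(b['img'][180:330,240:430][:,:,::-1],None,fx=4,fy=4,interpolation=cv2.INTER_CUBIC))"
```

```text
t 11.175 pos [0.5655 0.1175 0.077 ] yaw 1.189 tilt [-1.e-04 -0.e+00 -1.e+00] F [-1.49 -0.96  0.37] gap 0.0356
H [0.0124 0.0231] -> d [ 0.015  -0.0006  0.0005] az -0.001
```

View pics/s9c.png

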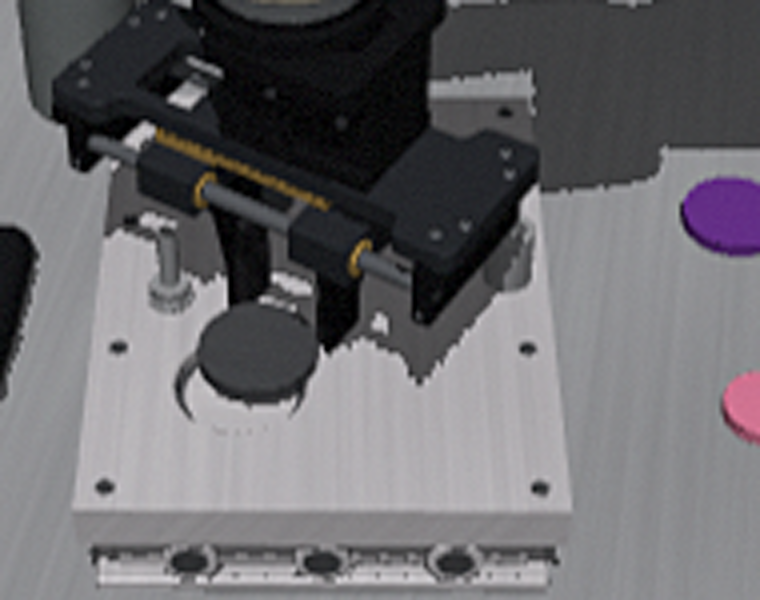

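On line; the disc (crop ~258,352) overhangs the recess (241,393). Continue.

Emit:
{"name": "apply_moves", "arguments": {"increments": [{"dx":0.004,"dy":-0.0005,"dz":0,"ax":0,"ay":0,"az":0},{"dx":0.008,"dy":-0.0005,"dz":0,"ax":0,"ay":0,"az":0},{"dx":0.011,"dy":-0.0005,"dz":0,"ax":0,"ay":0,"az":0},{"dx":0.014,"dy":-0.0005,"dz":0,"ax":0,"ay":0,"az":0},{"dx":0.0155,"dy":-0.0005,"dz":0,"ax":0,"ay":0,"az":0}]}}

```text
time_s: 11.85
eef_pos: [0.5707, 0.1319, 0.077]
ee_rot: [-0.0, 0.828, 0.56, 0.0]
wrist_force: [0.3, 0.4, -0.1]
finger_gap: 0.415
```

```bash
python3 -c "
from h import *
go(H2W([.0199,.0361]),.0765,1.19)
b=snap('side')
cv2.imwrite('pics/s10c.png',cv2.resize(b['img'][180:330,240:430][:,:,::-1],None,fx=4,fy=4,interpolation=cv2.INTER_CUBIC))"
```

```text
t 11.85 pos [0.5707 0.1319 0.077 ] yaw 1.1889 tilt [ 0.e+00  2.e-04 -1.e+00] F [ 0.32  0.39 -0.12] gap 0.0361
H [0.0202 0.0363] -> d [-0.0003 -0.0001  0.0005] az -0.0011
```

View pics/s10c.png

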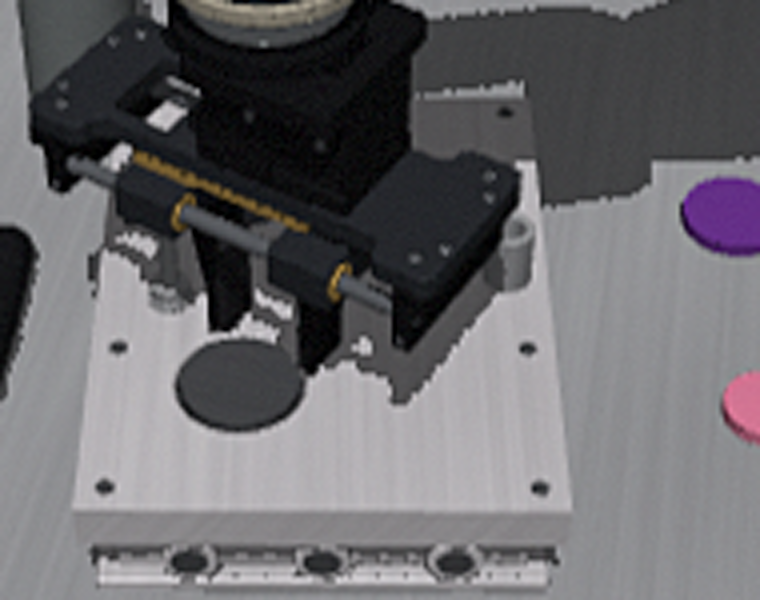

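Emit:
{"name": "apply_moves", "arguments": {"increments": [{"dx":-0.005,"dy":0,"dz":-0.003,"ax":0,"ay":0,"az":0},{"dx":-0.012,"dy":0,"dz":-0.03,"ax":0,"ay":0,"az":0},{"dx":-0.02,"dy":0,"dz":-0.08,"ax":0,"ay":0,"az":0},{"dx":-0.06,"dy":0,"dz":-0.11,"ax":0,"ay":0,"az":0},{"dx":-0.12,"dy":0,"dz":-0.12,"ax":0,"ay":0,"az":0}]}}

```text
time_s: 12.52
eef_pos: [0.5272, 0.0196, 0.2003]
ee_rot: [0.002, 0.828, 0.561, 0.002]
wrist_force: [1.0, -1.1, -0.3]
finger_gap: 0.412
```

Emit:
{"name": "apply_moves", "arguments": {"increments": [{"dx":-0.06,"dy":0,"dz":0,"ax":0,"ay":0,"az":0},{"dx":-0.12,"dy":0,"dz":0,"ax":0,"ay":0,"az":0},{"dx":-0.18,"dy":0,"dz":0,"ax":0,"ay":0,"az":0},{"dx":-0.2,"dy":0,"dz":0,"ax":0,"ay":0,"az":0},{"dx":-0.2,"dy":0,"dz":0,"ax":0,"ay":0,"az":0}]}}

```text
time_s: 13.15
eef_pos: [0.4507, -0.1669, 0.1974]
ee_rot: [0.0, 0.829, 0.559, 0.0]
wrist_force: [-0.5, 0.9, -0.3]
finger_gap: 0.416
```

```bash
python3 -c "
from h import *
b=snap('side','s11.png');a=snap('top','t11.png')
cv2.imwrite('pics/t11c.png',cv2.resize(a['img'][180:345,190:400][:,:,::-1],None,fx=3.6,fy=3.6,interpolation=cv2.INTER_CUBIC))
cv2.imwrite('pics/s11c.png',cv2.resize(b['img'][180:330,240:430][:,:,::-1],None,fx=4,fy=4,interpolation=cv2.INTER_CUBIC))
for c in(a,b):
  g=cv2.cvtColor(c['img'],cv2.COLOR_RGB2GRAY)
  for d in discs(c,zc=.06):
    h=W2H(d[3])
    if d[0]>200 and abs(h).max()<.1: print(d[0],d[2],h.round(4))
  for t in ((.035,.06),(.035,-.06),(0,0)):
    w=H2W(t);T=np.linalg.inv(c['world_from_camera']);q=T@np.r_[w,.06,1];K=c['mtx'];u=K[0,0]*q[0]/-q[2]+K[0,2];v=K[1,1]*-q[1]/-q[2]+K[1,2]
    zs=[[np.median([pix2w(c,u+i+k,v+j+l)[2] for k in(-1,0,1) for l in(-1,0,1)]).round(4)] for i,j in((0,0),(-6,0),(6,0),(0,5),(0,-5))];print(t,round(u,1),round(v,1),np.ravel(zs))
"
```

```text
370 [320.6 234.9] [ 0.0345 -0.0581]
654 [255.1 248.1] [0.0348 0.0619]
(0.035, 0.06) 256.1 247.8 [0.0598 0.0595 0.0604 0.0599 0.0586]
(0.035, -0.06) 321.6 234.4 [0.06   0.0604 0.0597 0.0605 0.0589]
(0, 0) 292.8 260.0 [0.0599 0.059  0.0592 0.0594 0.059 ]
264 [301.6 228.5] [ 0.0343 -0.06  ]
602 [299.6 275.9] [0.0345 0.0601]
(0.035, 0.06) 299.2 275.8 [0.0629 0.0633 0.0623 0.0628 0.0627]
(0.035, -0.06) 301.2 228.4 [0.0629 0.063  0.0623 0.0624 0.0619]
(0, 0) 319.9 251.1 [0.0632 0.0629 0.0625 0.0637 0.0624]
```

View pics/s11c.png

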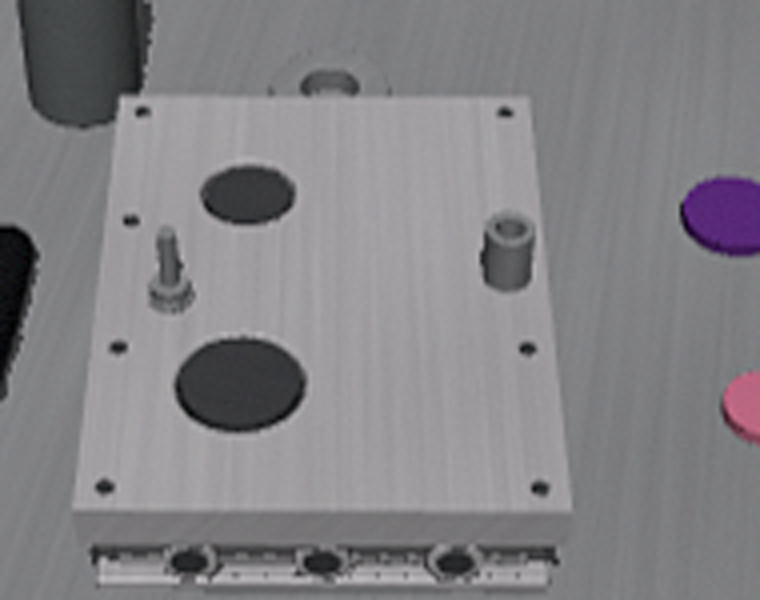

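View pics/t11c.png

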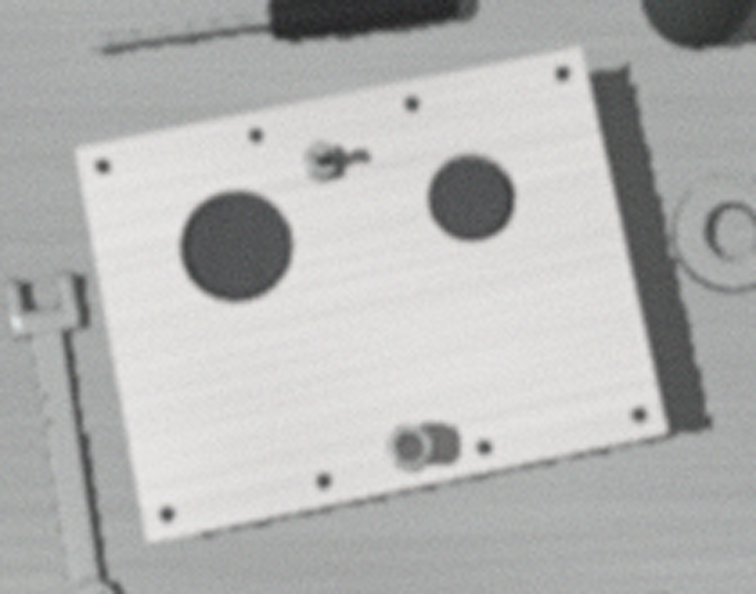

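Both pictures show the discs filling their recesses: large at top-crop (236,246), small at (472,198). Depth over them is level with the deck, and the bolt and socket are unmoved. I'm handing the job in.

```bash
python3 -c "
from h import *
print(job.close_job())"
```

```text
the job is handed in; nothing more can be done
None
```

Both discs are in the recesses of their own size, and I handed the job in at about 13 s of the 54 s allowed. I pushed each one with two slightly opened fingertips in a single straight slide, the small disc first and then the large. The fingers then backed off clear of everything.

- **Position:** the last pictures put both disc centres within about 2 mm of their recess centres (limit 5 mm).
- **Seating:** the depth readings over both discs match the machined top to within about 1 mm, so they lie flat and flush. I did not measure tilt separately.
- **Surroundings:** the bolt and socket show no visible movement, and neither do the bearing, wrench, screwdriver and oil can where the final crops show them. I did not re-measure those or the cup. No contact with any of them was planned or seen.
- **Forces:** the wrist force stayed under about 5 N throughout.
- **Disagreement:** the two cameras differ by about 3 mm in y and in height. That is roughly the stated calibration error, and relative to the housing they agree.

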